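# Slide the peach board out from under the snack stack

### The arm

A 7-joint arm with a two-finger parallel gripper is mounted at the origin on the work surface. World frame = base frame: x ahead of the robot, y to its left, z up, the work surface at z = 0. Lengths are in mm, angles in rad, forces in N, time in s.
With the tool pointing down it reaches from about 400 to 925 mm from the base axis. Payload 5.6 kg.
Tool frame: the origin (TCP) lies where the fingers leave the gripper's body, on its centre line; the fingertips stand 73 mm ahead of it and the grasp point (between the pads) lies 54 mm ahead of it; z points along the fingers, y is the line along which they close (so a half turn about z gives the same grasp; the last joint's range is limited). The gripper opens to 85 mm and grips with 20 to 120 N. Pads are 22 mm wide; open, the fingers measure 114 mm over their backs; the gripper's body (76 mm by 85 mm) begins 54 mm behind the grasp point. The pads swing forward as they close: fully open they stand 13 mm farther back than shut.
Start: joints at [1.237, 0.468, -0.012, 1.603, 0.006, 1.071, -0.056], TCP at [186.328, -622.726, 303.89] pointing down, gripper open.
Joint ranges: [-2.53, 2.53], [-0.31, 2.02], [-1.57, 1.55], [0.28, 2.44], [-1.29, 4.43], [0.15, 1.84], [-2.92, 2.92]. Speed limits (rad/s): [2.57, 2.57, 3.14, 3.14, 3.14, 3.14, 3.14].

### API

Orientations are given as a unit quaternion [x, y, z, w].
In Python, from plant import reach, line_to, move_joints, let_go, grab, dwell, ik, snapshot, IKError, finish_job, read_time_s, read_joint_pos, read_qvel, read_joint_torque, read_eef_pos, read_tcp_rot, read_ft_force, read_wrist_torque, read_width, read_gripper_force gives the robot as it stands. Calls block until the motion is done:
- reach(position, orientation): joint-space move of the TCP to a pose.
- line_to(position, ori=None, feed=150, max_force=None): straight line of the TCP; ori=None keeps the orientation; feed is the mean speed in mm/s. With max_force (N) it stops when the force on the tool has changed by that much, and returns True; else False.
- move_joints(angles): joint-space move.
- let_go() and grab(grip_force=None): open the fingers fully, or close them until they stop; grip_force is the grip in N (None keeps the last).
- dwell(seconds).
- ik(position, orientation): joint angles nearest the present ones, or None.
- snapshot(name): name is "side" or "top"; returns a dict with "frame" (420x560x3 uint8, red, green, blue), "fovy" (degrees; the focal length in pixels is half the picture's height over the tangent of half this angle, whatever the lens; pixels are square), "cx", "cy" (the principal point, pixels), "view" (4x4, takes a point from world to camera coordinates). Camera axes: x right, y up, looking along -z (the intrinsics and any distortion apply to the point x, -y, -z); pixel columns grow to the right and rows downward; lengths in mm; the calibration is good to about 2 mm. A picture is of the moment at which its call begins. There is no depth.
A pose or a line that the arm cannot do raises IKError and nothing moves.
- finish_job(): hands the job in; it is judged then, once.
Readings, each from a call of its own:
- read_time_s(): time.
- read_joint_pos(): joint angles.
- read_qvel(): joint speeds.
- read_joint_torque(): joint torques, N m.
- read_eef_pos(): TCP position.
- read_tcp_rot(): TCP orientation.
- read_ft_force(): force on the tool from outside, world axes, zero at the start.
- read_wrist_torque(): the same for the moment, N m.
- read_width(): opening from 0.0 (shut) to 1.0 (fully open).
- read_gripper_force(): force on a finger pad.
Only numpy, scipy, OpenCV 4.12 (cv2) and the standard library are available. Lean on these libraries where they do the work, as an engineer would, in place of code of your own. Each camera call takes 0.05 s, during which the arm holds its last target. There are 200 camera calls.

### The job

Take the peach board by its upright grip and slide it straight out from under its stack, beneath the low blue crossbar, until it is completely clear of both; leave it lying flat on the table. The snack box and glass pot must end standing in their bay, settled on the table one on the other. Do not move the green board.

Things in the scene. Friction and masses are not known exactly. Their poses are not given: they have to be found in the camera images.
- peach_grip (a point): Centre of the peach board's upright grip, a fin 30 long (x) x 14 wide (y), from 6 to 42 mm above the table; this point is at 24 mm. It stands on a tongue 34 wide, 6 thick, flat on the table. Axes: z up, +x towards the stack: pull along -x, a few N, table clear there. The plate (90 x 90 x 6) ends 165 mm along +x; a pull of 105 mm clears stack and crossbar, 140 is ample. Board 90 g.
- peach_box: Closed cream snack box, coral lid, 80 x 80 x 46 tall, 110 g, on the peach board's plate; origin: centre of underside, z up. A fixed pale blue bay (120 inside, walls 40 tall) surrounds it; its crossbar (14 to 40 mm above the table, near face 64 mm along +x from the grip) holds the stack back. As the board leaves, the box tilts about 6 degrees, then drops 6 mm to the table.
- peach_pot: Round glass pot with a coral lid standing loose on the peach stack's snack box, 72 diameter x 48 tall, about 160 g; origin at the centre of its underside, z up.
- green_grip (a point): The same point on the other board, the mint green one, in the other bay under a snack box and pot with blue lids: the same shape and axes. Not to be moved.
Mind the look-alikes: they are no part of the job. What is shaped like the peach_pot but purple is not meant.

How it is judged (in metres and radians):
At the end, for the whole second after the job is handed in: The peach board lies flat (0.1 rad) on the table, out from under stack and crossbar (grip over 213 mm from the snack box's centre). The box stands on the table within 30 mm of its start, the pot on it within 25 mm of its centre, both upright within 0.1 rad and at rest (horizontal distance between peach_grip and peach_box above 0.213 m and height (world z) of peach_grip below 0.032 m and angle between each of peach_grip, peach_box, peach_pot's own z axis and vertical below 0.1 rad and height (world z) of peach_box below 0.004 m and distance of peach_box from where it was at the start of the episode below 0.03 m and horizontal distance between peach_pot and peach_box below 0.025 m and height (world z) of peach_pot above 0.04 m and linear speed of each of peach_box, peach_pot below 0.02 m/s); the robot touches nothing.
It fails at once if the snack box or the pot of the peach stack tips over (more than 0.35 rad) (angle between any of peach_box, peach_pot's own z axis and vertical above 0.35 rad).
It fails at once if the green board is moved more than 20 mm (distance of green_grip from where it was at the start of the episode above 0.02 m).
It also fails if it takes over 35 s, if anything falls off the work surface, if the arm or the gripper's body presses on something with over 40 N, if the wrist force passes 120 N, or if a joint passes its speed limit or range.

## Working session

There is one attempt and no reset: what is moved stays moved. The work goes in short steps, each a Python script; the robot and the scene stay as the last script left them, time stands still between calls to the robot, and variables do not carry over. Pictures are saved under pics/ and viewed, at most 10 in all, crops included, and the job is handed in when it is done.

```bash
mkdir -p pics
python3 - <<'E'
from plant import *
import cv2,pickle
for n in("top","side"):
    s=snapshot(n); pickle.dump(s,open(n+".pkl","wb"))
    cv2.imwrite(f"pics/{n}0.png",s["frame"][...,::-1])
    print(n,{k:v for k,v in s.items() if k!="frame"})
print(read_time_s(),read_tcp_rot())
E
```

```text
top {'fovy': 46.5153330737787, 'cx': 274.20419454279886, 'cy': 218.6906153762578, 'view': array([[-1.42651523e-02, -9.99862795e-01, -8.42005316e-03,
         1.60695399e+01],
       [ 9.94868176e-01, -1.50364865e-02,  1.00056067e-01,
        -7.15315013e+02],
       [-1.00168947e-01, -6.94952790e-03,  9.94946173e-01,
        -7.99596060e+02],
       [ 0.00000000e+00,  0.00000000e+00,  0.00000000e+00,
         1.00000000e+00]])}
side {'fovy': 49.898729244350406, 'cx': 283.7384831613257, 'cy': 211.94710261738024, 'view': array([[-9.98616005e-01, -5.00512640e-02, -1.61537876e-02,
         7.06333193e+02],
       [ 2.78012224e-02, -7.63083207e-01,  6.45702029e-01,
        -8.21445954e+01],
       [-4.46448869e-02,  6.44359286e-01,  7.63418591e-01,
        -9.13043953e+02],
       [ 0.00000000e+00,  0.00000000e+00,  0.00000000e+00,
         1.00000000e+00]])}
0.1 [ 9.89452127e-01  1.44858095e-01 -1.71936579e-04 -7.68265638e-04]
```

View pics/top0.png

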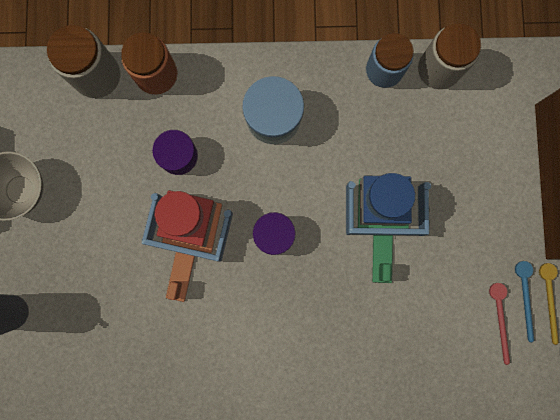

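View pics/side0.png

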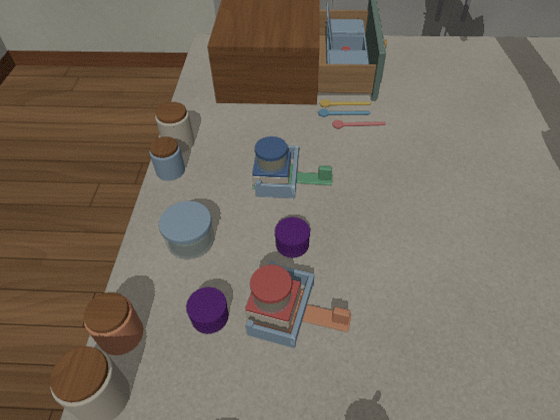

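The top view shows two candidate boards. One is orange-peach at (178,285), under the red/coral-lidded stack at (180,213). The other is green at (382,262), under the blue lids. Orange-peach with the coral lids fits the description. The purple pots at (174,152) and (274,233) are decoys. I'll confirm in an enlarged crop.

Run:
```python
import cv2,numpy as np
a=cv2.imread("pics/top0.png")[180:310,135:240]; b=cv2.imread("pics/side0.png")[255:355,240:365]
A=cv2.resize(a,None,fx=4,fy=4,interpolation=cv2.INTER_CUBIC);B=cv2.resize(b,None,fx=3,fy=3,interpolation=cv2.INTER_CUBIC)
c=np.zeros((520,800,3),np.uint8);c[:520,:420]=A;c[:300,424:799]=B
cv2.imwrite("pics/crop1.png",cv2.convertScaleAbs(c,alpha=1.3))
```

```text
(no output)
```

View pics/crop1.png

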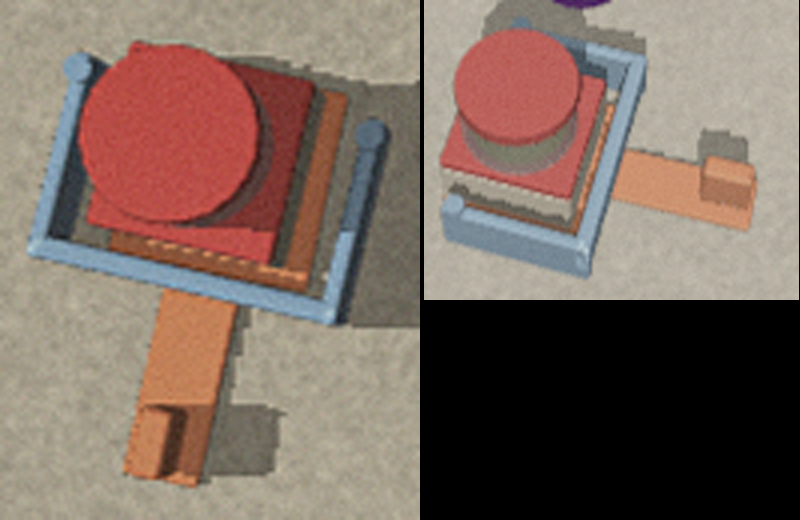

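The crop confirms it. The peach board's fin top is centred at about (173.7,290.2) in the top view and (341.7,311.7) in the side view. The tongue edges and crossbar give the yaw. Next I'll triangulate and check against the known sizes.

```bash
cat > geo.py <<'E'
import numpy as np,pickle
from scipy.optimize import least_squares
S={n:pickle.load(open(n+".pkl","rb")) for n in("top","side")}
def f(s): return 210/np.tan(np.radians(s["fovy"])/2)
def proj(n,P):
    s=S[n];c=s["view"]@np.append(P,1);return np.array([s["cx"]+f(s)*c[0]/-c[2],s["cy"]-f(s)*c[1]/-c[2]])
def ray(n,uv,z):
    s=S[n];R=s["view"][:3,:3];t=s["view"][:3,3];o=-R.T@t
    d=R.T@np.array([(uv[0]-s["cx"])/f(s),-(uv[1]-s["cy"])/f(s),-1]);return o+d*(z-o[2])/d[2]
def tri(a,b): 
    r=least_squares(lambda P:np.r_[proj("top",P)-a,proj("side",P)-b],[500,0,30]);return r.x,r.fun
E
python3 - <<'E'
from geo import *
T=lambda x,y:(135+x/4-.4,180+y/4-.4); D=lambda x,y:(240+(x-424)/3-.3,255+y/3-.3)
np.set_printoptions(precision=1,suppress=True)
print("grip",tri(T(155,441),D(729,170)),ray("top",T(155,441),42),ray("side",D(729,170),42))
def yaw(a,b): d=b-a; return np.degrees(np.arctan2(d[1],d[0])),np.linalg.norm(d)
q=lambda x,y,z:ray("top",T(x,y),z)
print("tongueL",yaw(q(125,472,6),q(162,292,6)),"R",yaw(q(200,485,6),q(235,305,6)))
print("tongue end mid",(q(125,472,6)+q(200,485,6))/2, "width",yaw(q(125,472,6),q(200,485,6)))
print("bar",yaw(q(335,322,40),q(32,252,40)), "barL,R",q(32,252,40),q(335,322,40))
print("fin side",yaw(q(135,472,42),q(150,405,42)))
sd=lambda x,y,z:ray("side",D(x,y),z)
print("side tongue",yaw(sd(748,230,6),sd(605,200,6)))
print("pot lid",ray("top",T(169,133),100),ray("side",D(517,85),100))
E
```

```text
grip (array([596.8, 176.9,  39.2]), array([-0. ,  0.4, -0.4, -0. ])) [597.6 176.2  42. ] [596.4 178.4  42. ]
tongueL (np.float64(-11.35338458892448), np.float64(79.78508922684789)) R (np.float64(-10.946517516774549), np.float64(79.55198173502389))
tongue end mid [579.8 180.6   6. ] width (np.float64(-100.46251983018456), np.float64(33.37390785677864))
bar (np.float64(76.25568845573828), np.float64(132.38620873230772)) barL,R [677.7 229.5  40. ] [646.2 100.9  40. ]
fin side (np.float64(-12.405456410394649), np.float64(28.396284065237044))
side tongue (np.float64(-10.48767823652212), np.float64(87.04497779825178))
pot lid [720.6 159.1 100. ] [719.8 161.1 100. ]
```

The checks hold. Fin-top height is 39 against 42, tongue width is 33.4 against 34, and the bar lies about 64 ahead. The grip is at about (597,177) with a yaw of about -12°. I'll hover, descend and grip.

Run:
```python
from plant import *
import numpy as np,cv2
a=np.radians(-12)/2; q=[np.cos(a),np.sin(a),0,0]
h=[597,177,230]; j=ik(h,q); print(np.round(j,2))
reach(h,q); print(read_time_s())
print(line_to([597,177,84],feed=100,max_force=8),read_eef_pos(),read_time_s())
s=snapshot("side");c=s["frame"][180:400,200:420]
t=snapshot("top")["frame"][160:320,100:260]
cv2.imwrite("pics/pre.png",np.hstack([cv2.resize(c,(400,400)),cv2.resize(t,(400,400))])[...,::-1])
```

```text
[ 0.08  0.58 -0.58  1.71  0.37  0.97 -2.42]
3.2583
False [597.38945833 177.11775864  84.68878601] 4.8667
```

View pics/pre.png

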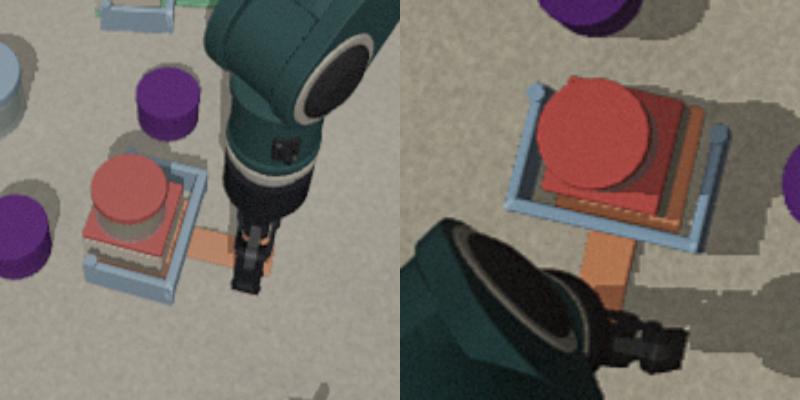

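The fingers straddle the fin on both sides and the stack is undisturbed (side crop: fin at about (255,240) between the fingers). I'll grip and make a short test pull.

Run:
```python
from plant import *
import numpy as np,cv2
grab(40); print(read_width(),read_gripper_force(),read_ft_force(),read_time_s())
p=np.array(read_eef_pos()); u=np.array([-np.cos(np.radians(12)),np.sin(np.radians(12)),0])
print(line_to(p+30*u,feed=25,max_force=20),read_eef_pos()-p,read_ft_force(),read_width(),read_time_s())
s=snapshot("side");c=s["frame"][180:400,200:420]
t=snapshot("top")["frame"][160:320,100:260]
cv2.imwrite("pics/pull1.png",np.hstack([cv2.resize(c,(400,400)),cv2.resize(t,(400,400))])[...,::-1])
```

```text
0.15819010196417893 39.29574429988861 [-0.40403519  0.20312344  1.39591969] 5.6167
False [-2.94013247e+01  6.29395914e+00  2.34429040e-03] [ 2.6170372  -0.31300413  0.22171531] 0.15694199507354617 6.9667
```

View pics/pull1.png

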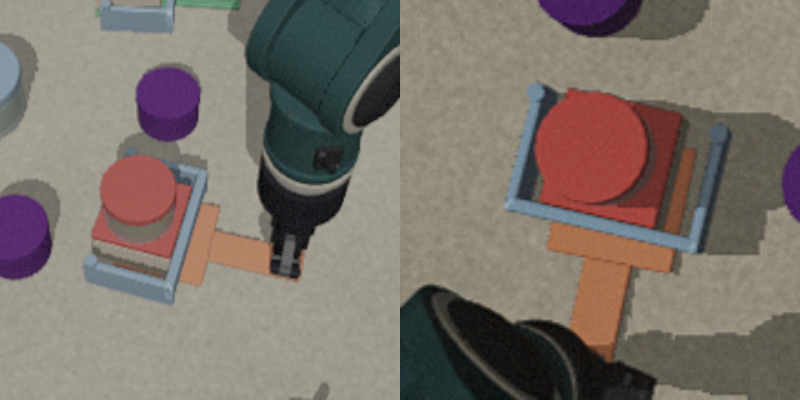

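The plate is emerging straight beneath the crossbar at a pull of about 2.6 N. The box rests against the bar, still upright. I'll continue to a total of about 140 mm.

Run:
```python
from plant import *
import numpy as np,cv2
p=np.array(read_eef_pos()); u=np.array([-np.cos(np.radians(12)),np.sin(np.radians(12)),0])
print(line_to(p+108*u,feed=22,max_force=20),read_eef_pos()-p,read_ft_force(),read_width(),read_time_s())
s=snapshot("side");c=s["frame"][180:400,200:420]
t=snapshot("top")["frame"][160:380,100:320]
cv2.imwrite("pics/pull2.png",np.hstack([cv2.resize(c,(400,400)),cv2.resize(t,(400,400))])[...,::-1])
```

```text
False [-1.05656192e+02  2.24601480e+01 -5.95172203e-03] [-0.19902272 -0.05381771 -0.53611861] 0.15178535243436728 12.125
```

View pics/pull2.png

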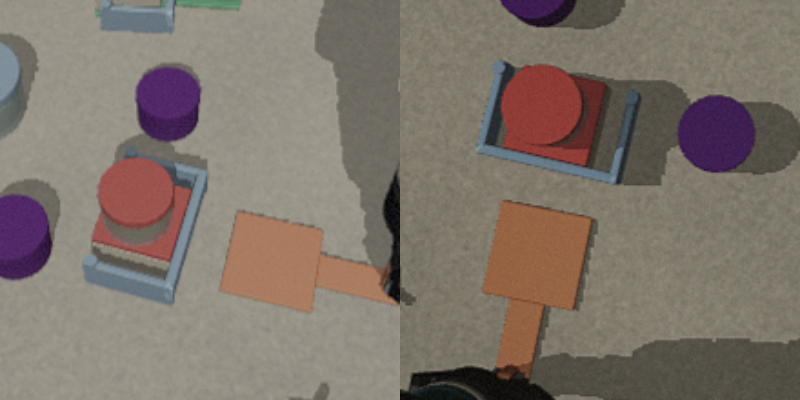

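The plate is fully clear of the crossbar and the box has settled on the table with the pot on it. I'll release, rise, and check the final offsets.

Run:
```python
from plant import *
import numpy as np,cv2,pickle
let_go(); p=np.array(read_eef_pos())
print(line_to(p+[0,0,160],feed=120),read_eef_pos(),read_width(),read_ft_force(),read_time_s())
t=snapshot("top");s=snapshot("side")
pickle.dump(t,open("top.pkl","wb"));pickle.dump(s,open("side.pkl","wb"))
a=cv2.resize(t["frame"][185:285,140:240],(400,400),interpolation=cv2.INTER_CUBIC)
b=cv2.resize(s["frame"][255:355,240:340],(400,400),interpolation=cv2.INTER_CUBIC)
cv2.imwrite("pics/end.png",cv2.convertScaleAbs(np.hstack([a,b])[...,::-1],alpha=1.3))
```

```text
False [461.7098845  205.63921879 243.38595754] 1.002462233785961 [-1.18056879e+00 -7.77525040e-04  6.45489387e-01] 14.4
```

View pics/end.png

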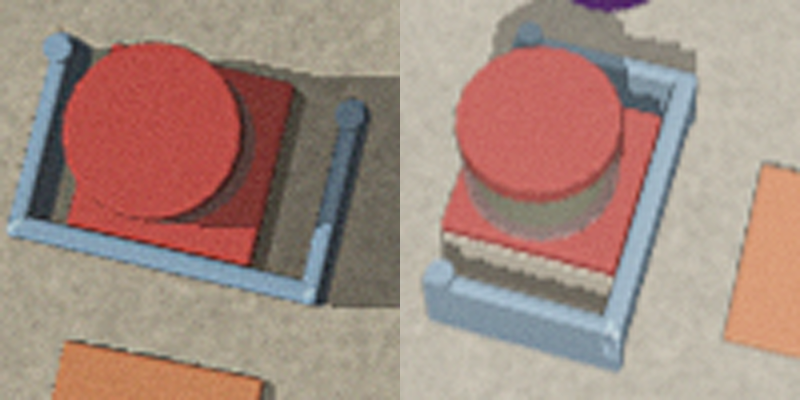

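The pot is upright on the box in both views. In the top crop the lid is centred at about (152,130), with box corners at (68,222) and (294,84). In the side crop the lid is at (540,122), with corners at (443,230), (612,275) and (660,115). I'll compute the offset.

Run:
```python
from geo import *
np.set_printoptions(precision=1,suppress=True)
T=lambda x,y:(140+x/4-.4,185+y/4-.4); D=lambda x,y:(240+(x-400)/4-.4,255+y/4-.4)
pt,ps=ray("top",T(152,130),94),ray("side",D(540,122),94)
q=lambda x,y:ray("top",T(x,y),46); r=lambda x,y:ray("side",D(x,y),46)
bt=(q(68,222)+q(294,84))/2; bs=(r(443,230)+r(660,115))/2
print("pot",pt,ps,tri(T(152,130),D(540,122)),"box",bt,bs)
print("sizes",np.linalg.norm(q(68,222)-q(294,84)),np.linalg.norm(r(443,230)-r(660,115)),np.linalg.norm(r(443,230)-r(612,275)))
print("off",np.linalg.norm((pt-bt)[:2]),np.linalg.norm((ps-bs)[:2]))
```

```text
pot [714.5 159.1  94. ] [713.3 161.2  94. ] (array([714.2, 159.6,  91.4]), array([-0. ,  0.4, -0.4, -0. ])) box [709.8 156.5  46. ] [708.8 157.6  46. ]
sizes 111.21848306970779 112.285863026488 76.86745801816569
off 5.397943293498147 5.790951776588969
```

The pot is about 5.5 mm off the box centre (limit 25), and the box diagonal measures 112 against 113. The grip is about 252 mm from the box (must exceed 213), and the arm is clear. Handing in.

```bash
python3 -c "
from plant import *
print(finish_job(),read_time_s())"
```

```text
the job is handed in; nothing more can be done
the job is handed in; nothing more can be done
```

I pulled the peach board fully clear of the stack and crossbar and left it flat on the table; the snack box and pot stand upright in their bay, I never touched the green board, and the job is handed in (no verdict was shown).

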